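# Sheath the skiving knife in the bench tote and hold the tote up level

## Task

Get the bench tote ready to carry away: slide the loose skiving knife, blade first, fully home into the slot in the end of the wooden tote and let go of it, so that no bare blade is carried about. Then take the tote by its handle bar and lift it level, with everything still in it, about 10 cm clear of the bench, and finish while holding it there still and level in the air. Do not disturb the spool, the brush and the jar that stand around.

Things in the scene. Friction and masses are not known exactly. Their poses are not given: they have to be found in the camera images.
- tote: Loose pale beech tote, 210 mm long (y), 136 mm wide (x), walls 44 mm high; 0.85 kg with load and knife. Origin: under its middle, at the feet's underside; z up. A darker block with the knife slot lies along the middle of its -y end; a gate-shaped handle stands over its middle. With load and knife it balances within 10 mm of the middle of the handle bar. Some 4 N push it along the bench.
- slot_mouth (a point): On the tote, axes as the tote's: middle of the slot's lower edge at its mouth, 14 mm above the tote's underside, at y = -105 mm. The slot runs along +y, 87 mm deep, 30 mm wide (x), 9 mm high (z), no taper; the face above it reaches 23 mm over the slot's floor. A sill level with that floor, 46 mm wide, sticks out 20 mm to -y.
- tote_bar (a point): On the tote: centre of the handle bar, 131 mm above the tote's underside. The bar runs along y, 126 mm long, 20 mm wide (x), 22 mm high (z), rounded; two posts 16 x 14 mm carry it at y = -50 and +50 mm, so 86 mm between them are free. Axes as the tote's.
- knife: Loose skiving knife lying flat: a steel bar 24 mm wide (x), 3 mm thick, 162 mm long (y), its end cut at a slant, with a dark wooden grip on top of its rear half; 106 g. Origin: underside, at the shoulder where grip ends and bare blade begins. Blade 80 mm to +y, grip 82 mm to -y. Fully home, the shoulder meets the face over the slot, this origin at slot_mouth, both y axes alike.
- knife_grip (a point): On the knife: middle of the grip, 42 mm behind the shoulder (at y = -42 mm), 8 mm above the knife's underside. Grip 22 mm wide (x), 82 mm long, top 16 mm above the underside. Axes as the knife's. A fixed heap of boxes up to 0.17 m high stands beyond it (+x), some 0.1 to 0.2 m away: come from above.
- die_large: Brass die block, 34 x 50 x 12 mm, 140 g, lying loose in the tote's far compartment on its -x side. Origin: middle of its underside.
- die_small: Brass die block, 30 x 42 x 12 mm, 140 g, lying loose in the tote's far compartment on its +x side. Origin: middle of its underside.
- wax: Cake of beeswax, 33 x 46 x 17 mm, lying loose in the tote beside the slot block, on its -x side. Origin: middle of its underside.
- needle_case: Turned wooden needle case, 13 x 73 x 13 mm, lying loose in the tote beside the slot block, on its +x side. Origin: middle of its underside.
- spool: Bystander: spool of white thread standing upright, 33 mm across, 58 mm high. Origin: middle of its underside.
- brush: Bystander: felt brush with a beech back, 41 x 130 x 36 mm, lying on the bench, long along its y. Origin: middle of its underside.
- jar: Bystander: glass jar with an orange lid, 64 mm across, 72 mm high. Origin: middle of its underside.

How it is judged:
By the outcome, as a careful person would: the job done as asked, in the order asked, and still so for the second after the job is handed in, while the arm keeps its last pose, push and grip.
It also fails if it takes over 62 s, if anything falls off the work surface, if the arm or the gripper's body presses on something with over 40 N, if the wrist force passes 120 N, or if a joint passes its speed limit or range.

## Robot

A 7-joint arm with a two-finger parallel gripper is mounted at the origin on a cart in front of the work surface, level with it; the furniture and walls round the work are solid. World frame = base frame: x ahead of the robot, y to its left, z up, the work surface at z = 0. Lengths are in mm, angles in rad, forces in N, time in s.
With the tool pointing down it reaches from about 350 to 900 mm from the base axis. Payload 19.9 kg.
Tool frame: the origin (TCP) lies at the very end of the fingers, on their centre line; the grasp point (between the pads) lies 19 mm behind it; z points along the fingers, y is the direction in which the jaws open and shut (so a half turn about z gives the same grasp; the last joint's range is limited). The gripper opens to 85 mm and grips with 20 to 120 N. Pads are 22 mm wide; open, the fingers measure 114 mm over their backs; the gripper's body (76 mm by 85 mm) begins 54 mm behind the grasp point. The pads swing forward as they close: fully open they stand 13 mm farther back than shut.
Start: joints at [1.075, 0.417, -0.01, 1.614, 0.005, 1.111, -0.053], TCP at [274.542, -561.449, 198.26] pointing down, gripper open.
Joint ranges: [-2.81, 2.81], [-0.39, 2.02], [-1.27, 1.25], [0.06, 2.57], [-1.19, 4.33], [0.19, 2], [-2.82, 2.82]. Speed limits (rad/s): [1.89, 1.89, 2.39, 2.39, 3.01, 3.01, 3.01].

## Interface

Orientations are given as a unit quaternion [x, y, z, w].
In Python, from workcell import status, vision, sign_off, spotter gives the robot as it stands. The module is installed in compiled form; this text tells all that it offers.
- The arm moves only by the shell command python3 -m crank 'ROWS' [FORCE]. ROWS is JSON, a list of rows, each a list of 7 numbers: the turn, a rotation vector about the tool's x, y, z in units of 6 degrees (1.0 is 6 degrees), then the shift along the tool's x, y, z in units of 25 mm (1.0 is 25 mm), then the gripper command: -1 is shut, 1 is fully open, values between are in proportion. In form: [[wx, wy, wz, dx, dy, dz, claw], ...]. A call has 1 to 5 rows; each row is the pose to reach, as a shift and turn from the pose commanded when the call began, along the tool's axes at that moment; what a row does not reach only later rows make up. A row lasts 1/12 s, in which the tool goes at most 41.7 mm and 7.16 degrees, less where a joint would pass 70% of its speed; a pose out of reach is approached as far as the arm can. A call with a gripper value outside its range is refused whole. The fingers move at their own pace and stop on an object; FORCE is the grip in N (left out, the last holds). Time passes only in rows, so rows that repeat a pose let the fingers close. It gives the time, the measured TCP pose, the force and the opening at its end, in the units of the state.
- status.sense(): the state, without advancing time (a new reading comes with each control period).
- vision.capture(name): name is "side" or "top"; returns a dict with "pixels" (480x640x3 uint8, blue, green, red), "z_map" (480x640 float32, mm along the optical axis (not along the pixel's ray), 0 where there is no reading), "mtx" (3x3 intrinsics, pixels), "k1" (the pictures are not rectified: a ray, as slopes to the right and down, at radius r is drawn at 1 + k1 r^2 times it, then the intrinsics apply), "world_from_camera" (4x4, takes a point from camera to world coordinates). Camera axes: x right, y up, looking along -z (the intrinsics and any distortion apply to the point x, -y, -z); pixel columns grow to the right and rows downward; lengths in mm; the calibration is good to about 2 mm. A picture is of the moment at which its call begins.
- sign_off(): hands the job in, once; it reports no verdict.
Trained networks look in the newest picture that a camera, given by its name, has taken for a name from the list of things; names that differ only in an ending like _2 or _b are one class to them, and where a whole thing is asked for, a point or a joint stands for the part that bears it (a point fixed in the world has none). Each returns a list of dicts, best first, with "p" (0 to 1); they miss things now and then, are a little off and sometimes report something else, mostly with a low value. They report only what shows in the picture. A call takes as long as a camera call.
- spotter.recognise(target, camera): "location" ([column, row] in pixels, amid what is visible of it).
The state is a dict: "time_s": time; "q": joint angles; "joint_velocities": joint speeds; "joint_torque": joint torques, N m; "tool_pos": TCP position; "tcp_rot": TCP orientation; "wrist_force": force on the tool from outside, world axes, zero at the start; "ft_torque": the same for the moment, N m; "gripper_width": finger opening in mm.
Only numpy, scipy, OpenCV 4.12 (cv2) and the standard library are available. Lean on these libraries where they do the work, as an engineer would, in place of code of your own. Each camera call takes 0.05 s, during which the arm holds its last target. There are 200 camera calls.

## Working session

There is one attempt and no reset: what is moved stays moved. The work goes in short steps, Python scripts to look and compute and a shell command to move; the robot and the scene stay as the last step left them, time stands still between calls to the robot, and variables do not carry over. Pictures are saved under pics/ and viewed, about 8 in all and at most 12, crops included, and the job is handed in when it is done.

```bash
mkdir -p pics; cat > h.py <<'E'
import numpy as np, cv2
from workcell import status, vision, sign_off, spotter
from scipy.spatial.transform import Rotation as R
def cloud(c):
    z=c["z_map"].astype(float); K=np.array(c["mtx"]); k=c["k1"]
    v,u=np.mgrid[0:480,0:640]
    p=cv2.undistortPoints(np.stack([u,v],-1).reshape(-1,1,2).astype(float),K,np.array([k,0,0,0.]),None).reshape(480,640,2)
    P=np.stack([p[...,0]*z,-p[...,1]*z,-z,np.ones_like(z)],-1)@np.array(c["world_from_camera"]).T
    P=P[...,:3]; P[z==0]=np.nan; return P
def pix(c,pt):
    T=np.linalg.inv(np.array(c["world_from_camera"])); q=T@np.r_[pt,1]
    K=np.array(c["mtx"]); s=np.array([q[0]/-q[2],-q[1]/-q[2]]); s=s*(1+c["k1"]*(s@s))
    return [K[0,0]*s[0]+K[0,2],K[1,1]*s[1]+K[1,2]]
E
python3 - <<'E'
from h import *
np.set_printoptions(precision=3,suppress=True)
print(status.sense())
for n in("top","side"):
    c=vision.capture(n); P=cloud(c); np.savez(n+"0.npz",**{k:np.array(v) for k,v in c.items()},P=P)
    cv2.imwrite(f"pics/{n}0.png",c["pixels"]); print(n,np.array(c["world_from_camera"])[:3,3])
    for t in["tote","slot_mouth","tote_bar","knife","knife_grip","spool","brush","jar"]:
        r=spotter.recognise(t,n)[:2]
        for d in r:
            u,v=[int(round(x)) for x in d["location"]]; print(t,round(d["p"],2),u,v,P[min(v,479),min(u,639)])
E
```

```text
{'time_s': 0.0, 'q': array([ 1.075,  0.418, -0.01 ,  1.614,  0.005,  1.111, -0.053]), 'joint_velocities': array([ 0.002, -0.   , -0.001, -0.002,  0.001,  0.   ,  0.002]), 'joint_torque': array([  0.001, -86.444,   0.68 , -43.49 ,   0.019,   0.007,  -0.   ]), 'tool_pos': array([ 274.346, -561.116,  197.628]), 'tcp_rot': array([ 0.974,  0.225, -0.   , -0.001]), 'wrist_force': array([-0.717, -0.77 ,  0.357]), 'ft_torque': array([ 0.005, -0.022, -0.013]), 'gripper_width': 85.31170574761796}
top [ 368.833  117.522 1045.855]
tote 0.66 319 312 [441.133 120.203 140.489]
slot_mouth 0.6 322 309 [446.194 115.196 142.061]
tote_bar 0.83 324 312 [441.316 111.691 140.375]
knife 0.83 217 282 [505.762 321.818  14.85 ]
knife_grip 0.79 218 279 [511.829 320.337  14.143]
knife_grip 0.7 323 311 [443.084 113.419 139.081]
spool 0.85 340 261 [544.725  82.614  57.797]
brush 0.73 390 221 [630.74  -15.504  34.252]
jar 0.58 413 180 [703.042 -55.13   71.977]
side [ 160.612 -519.205  473.813]
tote 0.69 272 297 [417.421  60.721  57.274]
slot_mouth 0.89 273 302 [417.651  57.756  48.694]
slot_mouth 0.3 396 301 [619.696 -28.891  35.328]
tote_bar 0.85 274 299 [419.609  57.534  54.325]
knife 0.59 259 249 [503.969 320.376  11.976]
knife_grip 0.77 261 248 [507.021 315.496  16.01 ]
knife_grip 0.17 256 317 [387.156  62.752  25.073]
spool 0.76 334 287 [543.235  59.061  39.881]
brush 0.91 398 303 [617.699 -36.664  36.307]
jar 0.58 448 299 [694.506 -80.091  45.263]
```

```bash
python3 - <<'E'
import cv2
a=cv2.imread("pics/top0.png")[150:420,150:470]; cv2.imwrite("pics/top0c.png",cv2.resize(a,None,fx=2.2,fy=2.2,interpolation=cv2.INTER_CUBIC))
a=cv2.imread("pics/side0.png")[180:400,180:480]; cv2.imwrite("pics/side0c.png",cv2.resize(a,None,fx=2.5,fy=2.5,interpolation=cv2.INTER_CUBIC))
E
```

```text
(no output)
```

View pics/top0c.png

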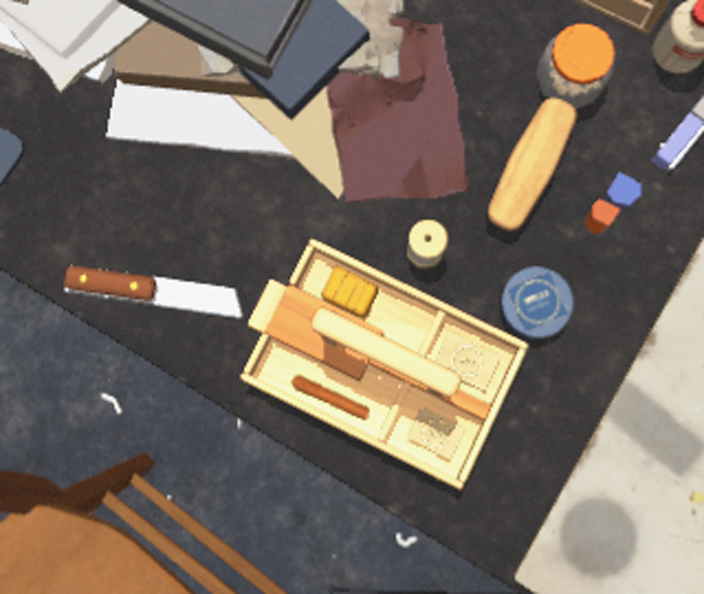

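View pics/side0c.png

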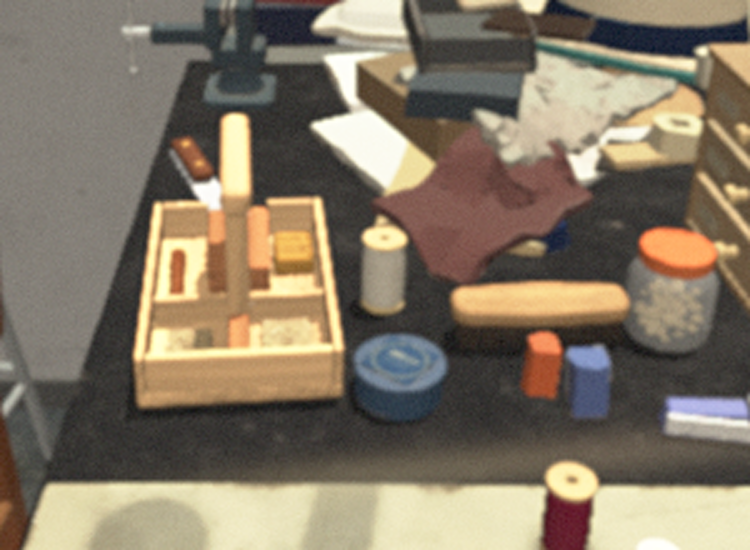

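The top view shows the knife at about (218,280), its blade pointing right. The tote's slot end faces left and up at about (272,290), and its bar runs from (297,297) to (355,325). The spool is close to the tote's +x side at (344,260). The side view agrees. Next I'll fit the poses.

```bash
cat > fit.py <<'E'
from h import *
np.set_printoptions(precision=2,suppress=True)
def rect(p): 
    (c,s,a)=cv2.minAreaRect(p[:,:2].astype(np.float32)); return np.array(c),s,a
def pca(p):
    p=p[:,:2]; m=np.median(p,0); w,V=np.linalg.eigh(np.cov((p-m).T)); return V[:,1]
def tote(P,bgr,c0=(425,110)):
    d=np.hypot(P[...,0]-c0[0],P[...,1]-c0[1])
    b=P[(d<110)&(P[...,2]>134)&(P[...,2]<150)]; 
    print("bar",len(b),rect(b),"ztop",np.percentile(b[:,2],90), "pca",pca(b))
    r=P[(d<150)&(P[...,2]>36)&(P[...,2]<52)]; print("rim",len(r),rect(r),np.median(r[:,2]))
def knife(P,bgr,c0=(505,318)):
    d=np.hypot(P[...,0]-c0[0],P[...,1]-c0[1])
    g=P[(d<60)&(P[...,2]>9)&(P[...,2]<25)]; print("grip",len(g),rect(g),np.percentile(g[:,2],[10,50,90]),pca(g))
    hsv=bgr.astype(int); s=(d<150)&(hsv.min(-1)>140)&(P[...,2]<12)&(P[...,0]<540)&(P[...,1]>220)
    q=P[s]; print("blade",len(q),rect(q),pca(q),np.median(q[:,2]))
E
python3 - <<'E'
from fit import *
for n in("top","side"):
    c=np.load(n+"0.npz"); print(n); tote(c["P"],c["pixels"]); knife(c["P"],c["pixels"])
c=np.load("top0.npz");P=c["P"]
q=P[(P[...,0]>480)&(P[...,0]<700)&(P[...,1]>250)&(P[...,1]<420)&(P[...,2]>30)]; print("boxes",q.min(0),q.max(0))
E
```

```text
top
bar 827 (array([446.47, 110.78]), (125.39397430419922, 20.100116729736328), 64.85416412353516) ztop 142.47751361620868 pca [0.42 0.91]
rim 1841 (array([467.37, 101.03]), (210.3527374267578, 181.22457885742188), 65.01997375488281) 41.15937603434554
grip 337 (array([512.24, 346.81]), (59.82503890991211, 22.12512969970703), 82.57831573486328) [11.41 14.49 16.94] [0.13 0.99]
blade 518 (array([496.08, 303.92]), (124.9957046508789, 150.43243408203125), 32.442386627197266) [0.09 1.  ] 1.5525669905562154
side
bar 383 (array([444.44, 106.4 ]), (123.25115203857422, 19.680419921875), 65.48986053466797) ztop 141.5987376527739 pca [0.42 0.91]
rim 1662 (array([471.05,  96.36]), (213.85678100585938, 192.60775756835938), 65.03617858886719) 41.39778521287516
grip 125 (array([510.4 , 345.57]), (62.88969421386719, 20.71084976196289), 83.5867919921875) [10.75 14.51 16.02] [0.11 0.99]
blade 101 (array([499.88, 298.01]), (59.66542053222656, 25.34778594970703), 66.02406311035156) [0.24 0.97] 2.227187962368646
boxes [661.2  250.07  39.31] [699.99 418.37 159.45]
```

```bash
cat >> h.py <<'E'
def plan(pos,psi):
    """turn (6deg) and shift (25mm) units, tool axes, to TCP pos with tool x at world angle psi deg (mod 180), z down"""
    s=status.sense(); Rc=R.from_quat(s["tcp_rot"]); best=None
    for a in(psi,psi+180):
        r=(Rc.inv()*(R.from_euler("z",a,degrees=True)*R.from_euler("x",180,degrees=True))).as_rotvec(degrees=True)
        if best is None or np.linalg.norm(r)<np.linalg.norm(best): best=r
    d=Rc.inv().apply(np.array(pos)-s["tool_pos"])
    x=Rc.as_matrix()[:,0]
    print("t%.2f"%s["time_s"],"pos",s["tool_pos"].round(1),"psi %.1f"%np.degrees(np.arctan2(x[1],x[0])),"F",np.round(s["wrist_force"],1),"w %.1f"%s["gripper_width"],"q",s["q"].round(2))
    print("turn",(best/6).round(3),"shift",(d/25).round(3))
E
python3 - <<'E'
from fit import *
for n in("top","side"):
    c=np.load(n+"0.npz"); P=c["P"];b=c["pixels"].astype(int)
    m=(P[...,0]>470)&(P[...,0]<545)&(P[...,1]>270)&(P[...,1]<440)&(P[...,2]>8)&(P[...,2]<25)
    m&=(b[...,2]>b[...,0]*1.4); g=P[m]; print(n,len(g),rect(g),pca(g),np.percentile(g[:,1],[1,99]))
    m=(P[...,0]>450)&(P[...,0]<545)&(P[...,1]>225)&(P[...,1]<330)&(b.min(-1)>130)&(P[...,2]<12)&(P[...,2]>-8)
    g=P[m]; print("blade",len(g),rect(g),pca(g),g.min(0),g.max(0))
plan([505,320,195],83)
E
```

```text
top 446 (array([513.64, 357.59]), (81.55713653564453, 22.12512969970703), 82.57831573486328) [0.13 0.99] [318.31 396.24]
blade 508 (array([501.42, 271.73]), (99.81153869628906, 29.890230178833008), 78.10906982421875) [0.17 0.99] [476.7  225.07  -5.53] [520.32 321.44  11.1 ]
side 154 (array([511.69, 355.13]), (82.24544525146484, 20.726743698120117), 83.24372863769531) [0.12 0.99] [315.   394.14]
blade 105 (array([501.01, 300.66]), (65.43833923339844, 25.429399490356445), 66.02406311035156) [0.25 0.97] [491.32 265.74  -2.41] [523.82 327.77   4.74]
t0.90 pos [ 274.5 -561.4  198.3] psi 26.1 F [ 0.2 -0.1  0.4] w 85.6 q [ 1.07  0.42 -0.01  1.61  0.    1.11 -0.05]
turn [-0.   -0.   -9.49] shift [ 23.77 -27.62   0.13]
```

```bash
python3 -c "
from h import *
plan([512.5,356.5,190],83)"; F='[[0,0,0,24,-28,0,1],[0,0,0,24,-28,0,1],[0,0,0,24,-28,0,1],[0,0,0,24,-28,0,1],[0,0,0,24,-28,0,1]]'
python3 -m crank '[[0,0,0,24.5,-29,0,1],[0,0,0,24.5,-29,0,1],[0,0,0,24.5,-29,0,1],[0,0,0,24.5,-29,0,1],[0,0,0,24.5,-29,0,1]]'; python3 -m crank '[[0,0,0,19.5,-24,0,1],[0,0,0,19.5,-24,0,1],[0,0,0,19.5,-24,0,1],[0,0,0,19.5,-24,0,1],[0,0,0,19.5,-24,0,1]]'
python3 -c "
from h import *
plan([512.5,356.5,190],83)"
```

```text
t0.90 pos [ 274.5 -561.4  198.3] psi 26.1 F [ 0.2 -0.1  0.4] w 85.6 q [ 1.07  0.42 -0.01  1.61  0.    1.11 -0.05]
turn [-1.00e-03 -0.00e+00 -9.49e+00] shift [ 24.681 -28.803   0.332]
time_s: 1.32
tool_pos: [325.4, -357.6, 198.3]
tcp_rot: [0.974, 0.225, -0.0, 0.0]
wrist_force: [2.1, 0.6, 0.3]
gripper_width: 85.5
time_s: 1.73
tool_pos: [372.4, -154.6, 198.6]
tcp_rot: [0.974, 0.225, 0.0, 0.0]
wrist_force: [1.7, -0.5, 0.4]
gripper_width: 85.6
t1.73 pos [ 372.4 -154.6  198.6] psi 26.0 F [ 1.7 -0.5  0.4] w 85.6 q [ 0.62  0.02 -0.3   2.12  0.01  1.01 -0.81]
turn [ 8.000e-03  2.000e-03 -9.492e+00] shift [ 14.012 -15.906   0.332]
```

```bash
python3 -m crank '[[0,0,-9.5,14,-15.9,0.3,1],[0,0,-9.5,14,-15.9,0.3,1],[0,0,-9.5,14,-15.9,0.3,1],[0,0,-9.5,14,-15.9,0.3,1],[0,0,-9.5,14,-15.9,0.3,1]]'
python3 -c "
from h import *
plan([512.5,356.5,190],83)"
```

```text
time_s: 2.15
tool_pos: [427.6, 46.5, 195.7]
tcp_rot: [0.856, 0.517, 0.0, 0.0]
wrist_force: [1.0, -0.5, 0.6]
gripper_width: 85.4
t2.15 pos [427.6  46.5 195.7] psi 62.2 F [ 1.  -0.5  0.6] w 85.4 q [ 0.35  0.09 -0.56  2.06  0.06  1.   -0.72]
turn [ 1.100e-02 -2.000e-03 -3.466e+00] shift [12.553 -2.776  0.232]
```

```bash
python3 -m crank '[[0,0,-3.47,12.55,-2.78,0.2,1],[0,0,-3.47,12.55,-2.78,0.2,1],[0,0,-3.47,12.55,-2.78,0.2,1],[0,0,-3.47,12.55,-2.78,0.2,1],[0,0,-3.47,12.55,-2.78,0.2,1]]'
python3 -m crank '[[0,0,0,4.25,0,0,1],[0,0,0,4.25,0,0,1],[0,0,0,4.25,0,0,1],[0,0,0,4.25,0,0,1]]'
python3 -c "
from h import *
plan([512.5,356.5,40],83)"
```

```text
time_s: 2.57
tool_pos: [483.9, 247.0, 192.1]
tcp_rot: [0.751, 0.661, 0.0, 0.0]
wrist_force: [1.2, -0.7, -0.2]
gripper_width: 85.2
time_s: 2.9
tool_pos: [495.7, 355.8, 191.8]
tcp_rot: [0.749, 0.662, 0.0, -0.001]
wrist_force: [-0.3, -0.6, 0.1]
gripper_width: 85.3
t2.90 pos [495.7 355.8 191.8] psi 83.0 F [-0.3 -0.6  0.1] w 85.3 q [-0.17  0.48 -0.68  1.64  0.32  1.14 -1.05]
turn [-0.016 -0.023 -0.004] shift [0.093 0.672 6.071]
```

```bash
python3 -m crank '[[0,0,0,0.1,0.67,1.5,1],[0,0,0,0.1,0.67,3,1],[0,0,0,0.1,0.67,4.5,1],[0,0,0,0.1,0.67,5.6,1],[0,0,0,0.1,0.67,5.6,1]]'
python3 -c "
from h import *
c=vision.capture('side');cv2.imwrite('pics/s1.png',cv2.resize(c['pixels'][180:330,180:380],None,fx=3,fy=3,interpolation=cv2.INTER_CUBIC))
plan([512.5,356.5,2],83)"
```

```text
time_s: 3.32
tool_pos: [511.7, 348.4, 46.8]
tcp_rot: [0.751, 0.661, -0.004, -0.001]
wrist_force: [-0.8, -0.2, -0.7]
gripper_width: 85.4
t3.37 pos [512.8 349.6  50.2] psi 82.7 F [-0.1  0.   1.8] w 85.1 q [-0.21  0.66 -0.6   1.72  0.45  0.91 -1.12]
turn [-0.033  0.026 -0.052] shift [ 0.276 -0.041  1.927]
```

View pics/s1.png

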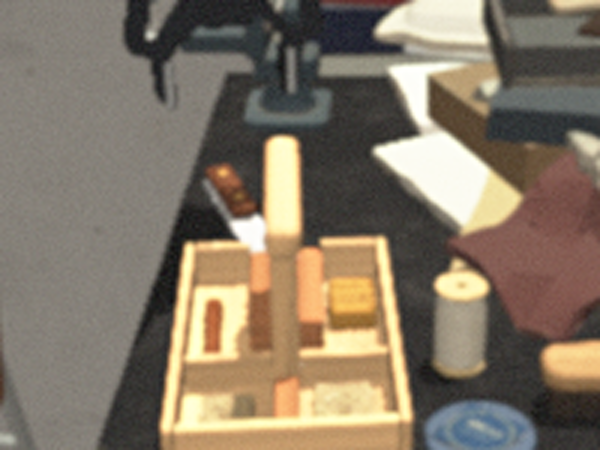

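The side crop shows the open fingers at about (165,95) and (290,95), centred over the knife grip at (228,185). I'll descend.

```bash
python3 -m crank '[[0,0,-0.05,0.28,0,0.8,1],[0,0,-0.05,0.28,0,1.5,1],[0,0,-0.05,0.28,0,1.9,1],[0,0,-0.05,0.28,0,1.9,1],[0,0,-0.05,0.28,0,1.9,1]]'
python3 -c "
from h import *
plan([512.5,356.5,2],83)"
```

```text
time_s: 3.78
tool_pos: [515.5, 357.9, 6.0]
tcp_rot: [0.749, 0.662, 0.001, 0.0]
wrist_force: [-1.1, -0.8, -0.0]
gripper_width: 84.7
t3.78 pos [515.5 357.9   6. ] psi 83.0 F [-1.1 -0.8 -0. ] w 84.7 q [-0.25  0.72 -0.56  1.72  0.49  0.84 -1.16]
turn [ 0.008 -0.007 -0.005] shift [-0.072 -0.111  0.162]
```

```bash
python3 -m crank '[[0,0,0,-0.07,-0.11,0.16,1],[0,0,0,-0.07,-0.11,0.16,0.3],[0,0,0,-0.07,-0.11,0.16,-0.3],[0,0,0,-0.07,-0.11,0.16,-1],[0,0,0,-0.07,-0.11,0.16,-1]]' 40
python3 -m crank '[[0,0,0,0,0,0,-1],[0,0,0,0,0,0,-1],[0,0,0,0,0,0,-1],[0,0,0,0,0,0,-1],[0,0,0,0,0,0,-1]]' 60
python3 -c "
from h import *
plan([512.5,356.5,2],83)"
```

```text
time_s: 4.2
tool_pos: [512.1, 356.4, 1.0]
tcp_rot: [0.749, 0.663, 0.0, 0.0]
wrist_force: [-0.1, 0.1, -0.3]
gripper_width: 38.9
time_s: 4.62
tool_pos: [511.9, 356.3, 0.6]
tcp_rot: [0.749, 0.663, -0.0, -0.0]
wrist_force: [-0.0, 0.4, 0.1]
gripper_width: -0.1
t4.62 pos [511.9 356.3   0.6] psi 83.0 F [-0.   0.4  0.1] w -0.1 q [-0.25  0.73 -0.56  1.73  0.5   0.83 -1.16]
turn [-0.002 -0.    -0.002] shift [ 0.009  0.022 -0.058]
```

```bash
python3 -c "
from h import *
a=vision.capture('side')['pixels'][180:330,180:380];b=vision.capture('top')['pixels'][200:350,140:340]
cv2.imwrite('pics/s2.png',cv2.resize(np.vstack([a,b]),None,fx=2,fy=2,interpolation=cv2.INTER_CUBIC))"
```

```text
(no output)
```

View pics/s2.png

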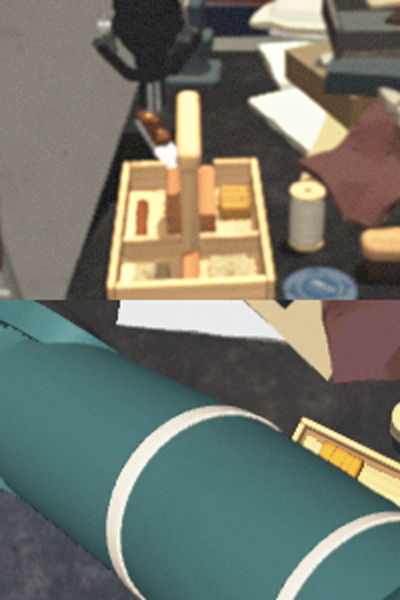

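The fingers shut on nothing. In the side crop their tips are just behind the grip's rear end, at about (152,108). I'll re-measure the knife in the side view.

```bash
python3 - <<'E'
from fit import *
c=vision.capture('side')
for nm,c in(("old",np.load("side0.npz")),("new",c)):
    P=cloud(c);b=c["pixels"].astype(int)
    m=(P[...,0]>460)&(P[...,0]<560)&(P[...,1]>240)&(P[...,1]<440)&(P[...,2]>5)&(P[...,2]<25)&(b[...,2]>b[...,0]*1.4)&(b[...,2]>60)
    g=P[m]; v,u=np.nonzero(m); print(nm,len(g),rect(g),pca(g),g.min(0),g.max(0),"px",u.min(),u.max(),v.min(),v.max())
    print([np.round(pix(c,p),0) for p in([512,356,0],[512,356,16],[505,318,16],[517,396,16])])
E
```

```text
old 156 (array([511.69, 355.13]), (82.24544525146484, 20.726743698120117), 83.24372863769531) [0.12 0.99] [497.37 314.93   6.85] [526.22 396.67  17.22] px 248 265 235 251
[array([256., 247.]), array([256., 241.]), array([260., 248.]), array([251., 234.])]
new 148 (array([511.57, 352.92]), (80.9856948852539, 20.0245418548584), 83.09398651123047) [0.1 1. ] [498.03 312.85   7.1 ] [524.01 393.52  16.87] px 248 265 235 251
[array([256., 247.]), array([256., 241.]), array([260., 248.]), array([251., 234.])]
```

```bash
python3 - <<'E'
from fit import *
c=vision.capture('side');P=cloud(c);o=np.load("side0.npz")["P"]
m=(np.linalg.norm(P-o,axis=-1)>25)
for v in range(205,246,3):
    u=[x for x in range(240,275) if m[v,x]]; print(v,(u[0],u[-1],P[v,u].mean(0)) if u else None)
print(status.sense()["tool_pos"],status.sense()["tcp_rot"])
E
```

```text
205 (244, 274, array([518.14, 343.9 , 110.48]))
208 (246, 274, array([522.21, 346.62, 101.42]))
211 (240, 272, array([516.77, 345.27,  95.53]))
214 (240, 270, array([509.79, 347.94,  88.49]))
217 (240, 268, array([506.03, 345.6 ,  82.64]))
220 (244, 261, array([502.14, 346.3 ,  75.68]))
223 (249, 261, array([508.51, 347.98,  66.17]))
226 (249, 261, array([508.43, 348.77,  58.26]))
229 (249, 261, array([508.08, 348.86,  50.62]))
232 (251, 261, array([509.41, 346.91,  43.41]))
235 (253, 259, array([509.21, 347.42,  35.48]))
238 None
241 None
244 None
[511.92 356.32   0.56] [ 0.75  0.66 -0.   -0.  ]
```

```bash
python3 -m crank '[[0,0,0,0,0,-1,-1],[0,0,0,0,0,-2,-1],[0,0,0,0,0,-2.4,-1],[0,0,0,0,0,-2.4,-1],[0,0,0,0,0,-2.4,-1]]'
python3 - <<'E'
from fit import *
c=vision.capture('side');P=cloud(c);o=np.load("side0.npz")["P"]
m=(np.linalg.norm(P-o,axis=-1)>15)
for v in range(190,240,3):
    u=[x for x in range(245,268) if m[v,x]]; print(v,(u[0],u[-1],P[v,u].mean(0)) if u else None)
s=status.sense();print(s["tool_pos"],s["tcp_rot"],pix(c,s["tool_pos"]))
cv2.imwrite('pics/s3.png',cv2.resize(c["pixels"][140:270,180:340],None,fx=4,fy=4,interpolation=cv2.INTER_CUBIC))
E
```

```text
time_s: 5.23
tool_pos: [512.2, 356.3, 60.7]
tcp_rot: [0.749, 0.662, 0.0, 0.0]
wrist_force: [1.1, 0.5, -0.6]
gripper_width: 0.0
190 (245, 267, array([514.23, 345.96, 146.46]))
193 (245, 263, array([509.19, 346.21, 140.12]))
196 (248, 260, array([509.09, 347.  , 132.75]))
199 (248, 260, array([508.69, 347.46, 125.49]))
202 (248, 260, array([508.56, 347.57, 118.25]))
205 (248, 260, array([508.91, 349.4 , 110.28]))
208 (249, 260, array([508.94, 347.39, 103.64]))
211 (252, 258, array([509.49, 346.72,  96.41]))
214 None
217 None
220 None
223 None
226 None
229 None
232 None
235 None
238 None
[511.8  355.98  60.  ] [ 0.75  0.66 -0.    0.  ] [np.float64(255.09063191198078), np.float64(223.9356795990818)]
```

View pics/s3.png

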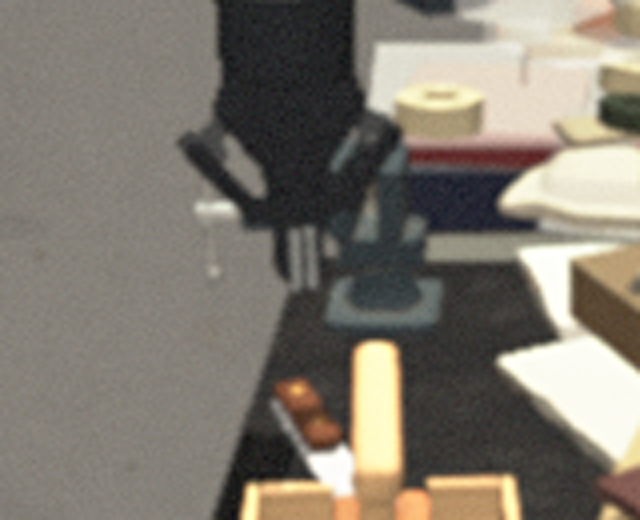

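The side crop shows the shut fingertips at about (300,288), well above the bench. In depth they end at z≈93 while the reported TCP z is 60, so the true tips sit about 32 mm above the reported TCP. I'll correct for this and watch the force as I descend.

```bash
python3 -m crank '[[0,0,0,0,0,0,1],[0,0,0,0,0,0,1],[0,0,0,0,0,0,1],[0,0,0,0,0,0,1],[0,0,0,0,0,0,1]]' 60
python3 -m crank '[[0,0,0,0,0,1,1],[0,0,0,0,0,2,1],[0,0,0,0,0,2.8,1],[0,0,0,0,0,2.8,1],[0,0,0,0,0,2.8,1]]'
python3 -m crank '[[0,0,0,0,0,0.2,1],[0,0,0,0,0,0.4,1],[0,0,0,0,0,0.6,1],[0,0,0,0,0,0.7,1],[0,0,0,0,0,0.7,1]]'
python3 -c "
from h import *
plan([512.5,356.5,-29],83)"
```

```text
time_s: 5.7
tool_pos: [511.8, 356.3, 60.3]
tcp_rot: [0.749, 0.663, -0.0, -0.0]
wrist_force: [-0.0, 0.5, 1.1]
gripper_width: 60.4
time_s: 6.12
tool_pos: [511.4, 356.3, -9.8]
tcp_rot: [0.749, 0.663, -0.001, -0.0]
wrist_force: [0.2, -0.6, 0.5]
gripper_width: 85.4
time_s: 6.53
tool_pos: [511.8, 356.2, -27.3]
tcp_rot: [0.749, 0.663, -0.0, -0.0]
wrist_force: [-0.6, -0.4, -0.5]
gripper_width: 85.3
t6.53 pos [511.8 356.2 -27.3] psi 83.0 F [-0.6 -0.4 -0.5] w 85.3 q [-0.27  0.77 -0.54  1.74  0.52  0.79 -1.18]
turn [-0.004  0.003 -0.002] shift [0.017 0.027 0.069]
```

No contact, as the offset predicted. Closing now.

```bash
python3 -m crank '[[0,0,0,0,0,0.04,0.3],[0,0,0,0,0,0.04,-0.3],[0,0,0,0,0,0.04,-1],[0,0,0,0,0,0.04,-1],[0,0,0,0,0,0.04,-1]]' 60
python3 -m crank '[[0,0,0,0,0,0,-1],[0,0,0,0,0,0,-1],[0,0,0,0,0,0,-1],[0,0,0,0,0,0,-1]]'
```

```text
time_s: 6.95
tool_pos: [512.0, 356.4, -27.8]
tcp_rot: [0.749, 0.663, 0.0, -0.0]
wrist_force: [-0.5, -0.1, 0.4]
gripper_width: 25.7
time_s: 7.28
tool_pos: [512.1, 356.5, -27.5]
tcp_rot: [0.749, 0.663, 0.0, 0.0]
wrist_force: [-1.7, -0.8, 5.7]
gripper_width: 20.4
```

```bash
python3 -m crank '[[0,0,0,0,0,-1,-1],[0,0,0,0,0,-2,-1],[0,0,0,0,0,-2.4,-1],[0,0,0,0,0,-2.4,-1]]' 80
python3 -c "
from h import *
plan([555,340,32],65)"
```

```text
time_s: 7.62
tool_pos: [513.1, 357.2, 34.4]
tcp_rot: [0.749, 0.662, 0.002, 0.0]
wrist_force: [0.1, 0.2, -1.6]
gripper_width: 19.4
t7.62 pos [513.1 357.2  34.4] psi 83.0 F [ 0.1  0.2 -1.6] w 19.4 q [-0.23  0.68 -0.59  1.72  0.47  0.88 -1.14]
turn [ 0.022 -0.025  2.997] shift [-0.476  1.748  0.1  ]
```

```bash
python3 -m crank '[[0,0,1,-0.16,0.6,0.1,-1],[0,0,2,-0.32,1.2,0.1,-1],[0,0,3,-0.48,1.75,0.1,-1],[0,0,3,-0.48,1.75,0.1,-1],[0,0,3,-0.48,1.75,0.1,-1]]'
python3 - <<'E'
from fit import *
plan([555,340,32],65)
c=vision.capture('side');np.savez("side1.npz",**{k:np.array(v) for k,v in c.items()})
d=vision.capture('top');np.savez("top1.npz",**{k:np.array(v) for k,v in d.items()})
cv2.imwrite('pics/s4.png',np.hstack([cv2.resize(x["pixels"][a:a+150,b:b+133],(400,450),interpolation=cv2.INTER_CUBIC) for x,a,b in((c,170,200),(d,200,190))]))
E
```

```text
time_s: 8.03
tool_pos: [553.8, 338.3, 28.3]
tcp_rot: [0.843, 0.537, -0.001, 0.0]
wrist_force: [-0.5, 0.5, -1.9]
gripper_width: 19.6
t8.03 pos [553.8 338.3  28.3] psi 65.0 F [-0.5  0.5 -1.9] w 19.6 q [-0.24  0.71 -0.5   1.65  0.42  0.89 -1.34]
turn [-0.    0.01 -0.  ] shift [ 0.08  0.01 -0.15]
```

View pics/s4.png

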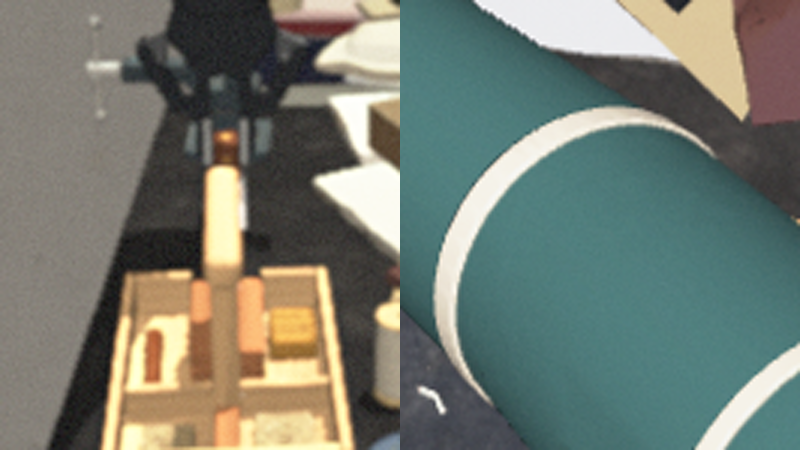

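Left half (side view): the grip is held between the pads at (228,145), the knife is in line with the handle bar at (222,220), and a sliver of blade shows at (243,215). The top view is hidden by the arm. I'll measure the lateral offset in the side camera's frame.

```bash
python3 - <<'E'
from fit import *
c=dict(np.load("side1.npz"));P=cloud(c);b=c["pixels"].astype(int)
u=np.array([np.cos(np.radians(65)),np.sin(np.radians(65))]);n=np.array([u[1],-u[0]])
B=np.array([446.,110.3])
Q=np.stack([(P[...,:2]-B)@u,(P[...,:2]-B)@n,P[...,2]],-1)
def show(nm,m):
    q=Q[m]; v,x=np.nonzero(m); print(nm,len(q),"u/lat/z pct",np.percentile(q,[3,50,97],axis=0).round(1).tolist(),"px",x.min(),x.max(),v.min(),v.max())
reg=(Q[...,0]>130)&(Q[...,0]<320)&(abs(Q[...,1])<35)
show("grip",reg&(b[...,2]>b[...,0]*1.4)&(b[...,2]>60)&(Q[...,2]>40)&(Q[...,2]<110))
m=reg&(b.min(-1)>110)&(Q[...,2]>35)&(Q[...,2]<90); show("light",m)
for q in Q[m][::6]: print(q.round(1),end=" ")
show("bar",(abs(Q[...,0])<80)&(abs(Q[...,1])<30)&(Q[...,2]>135)&(Q[...,2]<150))
show("rim side",(abs(Q[...,0])<100)&(abs(Q[...,1])<75)&(abs(Q[...,1])>60)&(Q[...,2]>40)&(Q[...,2]<50))
s=status.sense();print((s["tool_pos"][:2]-B)@np.c_[u,n],s["tool_pos"][2])
E
```

```text
grip 107 u/lat/z pct [[215.0, -6.9, 66.8], [246.6, 2.4, 70.7], [284.2, 11.1, 72.3]] px 270 279 213 230
light 63 u/lat/z pct [[145.7, -13.8, 56.5], [238.9, 12.3, 71.1], [243.3, 16.6, 88.4]] px 268 281 214 246
[243.  -13.2  87.5] [240.4  14.3  85.5] [241.1 -13.4  80.8] [241.   16.4  77.6] [241.2 -11.4  73.2] [238.6  16.2  71.1] [242.  -11.6  65.3] [212.2  11.   62.9] [200.1  13.   58.4] [173.3  12.6  58.8] [145.8  12.1  57.7] bar 375 u/lat/z pct [[-63.7, -9.5, 135.9], [-14.1, -0.6, 140.4], [51.8, 9.1, 142.2]] px 268 279 226 259
rim side 391 u/lat/z pct [[-95.3, -67.2, 40.9], [-16.7, -61.8, 42.8], [94.6, 67.3, 44.5]] px 234 316 260 321
[252.72   0.1 ] 28.768341017096613
```

Knife centre is about 1.2 mm to +tool-y of the slot axis, its underside is at z≈55.5, and the shoulder is about 107 mm from home. I'll lower to mid-slot height and start the insertion.

```bash
python3 -m crank '[[0,0,0,0,-0.05,0.8,-1],[0,0,0,0,-0.05,1.55,-1],[0,0,0,0,-0.05,1.55,-1],[0,0,0,0,-0.05,1.55,-1]]'
python3 -m crank '[[0,0,0,-0.5,0,0,-1],[0,0,0,-1,0,0,-1],[0,0,0,-1.4,0,0,-1],[0,0,0,-1.8,0,0,-1],[0,0,0,-1.8,0,0,-1]]'
python3 - <<'E'
from fit import *
B=np.array([446.,110.3]);u=np.array([np.cos(np.radians(65)),np.sin(np.radians(65))])
p=B+u*(105+41); plan([*p,-11],65)
E
```

```text
time_s: 8.47
tool_pos: [551.6, 339.7, -9.7]
tcp_rot: [0.843, 0.538, -0.001, -0.0]
wrist_force: [0.0, 0.3, -0.2]
gripper_width: 19.6
time_s: 8.88
tool_pos: [533.6, 297.1, -8.5]
tcp_rot: [0.844, 0.537, -0.0, 0.0]
wrist_force: [-0.7, -0.5, -1.1]
gripper_width: 19.6
t8.88 pos [533.6 297.1  -8.5] psi 64.9 F [-0.7 -0.5 -1.1] w 19.6 q [-0.2   0.7  -0.48  1.77  0.44  0.78 -1.34]
turn [ 0.01  0.01 -0.01] shift [-2.41 -0.01  0.1 ]
```

```bash
python3 -m crank '[[0,0,0,-0.3,0,0.08,-1],[0,0,0,-0.6,0,0.08,-1],[0,0,0,-0.9,0,0.08,-1],[0,0,0,-1.2,0,0.08,-1],[0,0,0,-1.2,0,0.08,-1]]'
python3 -m crank '[[0,0,0,-0.3,0,0,-1],[0,0,0,-0.6,0,0,-1],[0,0,0,-0.85,0,0,-1],[0,0,0,-0.85,0,0,-1],[0,0,0,-0.85,0,0,-1]]'
python3 - <<'E'
from fit import *
B=np.array([446.,110.3]);u=np.array([np.cos(np.radians(65)),np.sin(np.radians(65))])
p=B+u*(105+41); plan([*p,-12],65)
c=vision.capture('side');P=cloud(c);np.save("P2.npy",P)
Q=np.stack([(P[...,:2]-B)@u,(P[...,:2]-B)@np.array([u[1],-u[0]]),P[...,2]],-1)
m=(abs(Q[...,0])<80)&(abs(Q[...,1])<30)&(Q[...,2]>135)&(Q[...,2]<150);print("bar",np.percentile(Q[m],[3,50,97],axis=0).round(1))
b=c["pixels"].astype(int)
g=(Q[...,0]>100)&(Q[...,0]<220)&(abs(Q[...,1])<20)&(Q[...,2]<60)&(b[...,2]>b[...,0]*1.4)&(Q[...,2]>20)
print("grip",g.sum(),np.percentile(Q[g],[3,50,97],axis=0).round(1) if g.any() else 0)
E
```

```text
time_s: 9.3
tool_pos: [520.6, 270.0, -11.3]
tcp_rot: [0.844, 0.537, -0.0, 0.0]
wrist_force: [0.5, -0.2, -1.8]
gripper_width: 19.5
time_s: 9.72
tool_pos: [512.1, 252.0, -11.0]
tcp_rot: [0.844, 0.537, 0.0, 0.0]
wrist_force: [0.1, -0.6, -0.7]
gripper_width: 19.9
t9.72 pos [512.1 252.  -11. ] psi 65.0 F [ 0.1 -0.6 -0.7] w 19.9 q [-0.14  0.66 -0.49  1.87  0.45  0.72 -1.31]
turn [ 0.   -0.   -0.01] shift [-0.42 -0.    0.04]
bar [[-63.   -9.5 135.8]
 [-14.7  -0.6 140.4]
 [ 51.9   9.2 142. ]]
grip 26 [[100.3 -17.5  27.3]
 [145.   11.6  39.8]
 [148.8  16.   58.3]]
```

```bash
python3 -m crank '[[0,0,0,-0.1,0,0.06,-1],[0,0,0,-0.18,0,0.06,-1],[0,0,0,-0.26,0,0.06,-1],[0,0,0,-0.3,0,0.06,-1],[0,0,0,-0.3,0,0.06,-1]]'
python3 -m crank '[[0,0,0,-0.04,0,0,-1],[0,0,0,-0.08,0,0,-1],[0,0,0,-0.08,0,0,-1]]'
python3 -m crank '[[0,0,0,-0.04,0,0,-1],[0,0,0,-0.08,0,0,-1],[0,0,0,-0.08,0,0,-1]]'
```

```text
time_s: 10.18
tool_pos: [508.8, 245.4, -12.7]
tcp_rot: [0.843, 0.537, -0.0, -0.0]
wrist_force: [-0.2, -0.9, -0.5]
gripper_width: 19.6
time_s: 10.43
tool_pos: [508.0, 243.6, -12.7]
tcp_rot: [0.843, 0.537, -0.0, -0.0]
wrist_force: [0.8, 0.2, -0.8]
gripper_width: 19.2
time_s: 10.68
tool_pos: [507.1, 241.8, -12.7]
tcp_rot: [0.843, 0.537, -0.0, -0.0]
wrist_force: [-0.1, -0.3, -0.7]
gripper_width: 19.4
```

```bash
python3 -m crank '[[0,0,0,-0.04,0,0,-1],[0,0,0,-0.08,0,0,-1],[0,0,0,-0.08,0,0,-1]]'
python3 -m crank '[[0,0,0,-0.04,0,0,-1],[0,0,0,-0.08,0,0,-1],[0,0,0,-0.08,0,0,-1]]'
python3 - <<'E'
from fit import *
B=np.array([446.,110.3]);u=np.array([np.cos(np.radians(65)),np.sin(np.radians(65))])
plan([446,110,0],65)
c=vision.capture('side');P=cloud(c)
Q=np.stack([(P[...,:2]-B)@u,(P[...,:2]-B)@np.array([u[1],-u[0]]),P[...,2]],-1)
m=(abs(Q[...,0])<80)&(abs(Q[...,1])<30)&(Q[...,2]>135)&(Q[...,2]<150);print("bar",np.percentile(Q[m],[3,50,97],axis=0).round(1))
cv2.imwrite('pics/s5.png',cv2.resize(c["pixels"][200:300,220:340],None,fx=5,fy=5,interpolation=cv2.INTER_CUBIC))
E
```

```text
time_s: 10.93
tool_pos: [506.5, 240.4, -12.6]
tcp_rot: [0.843, 0.537, 0.0, -0.0]
wrist_force: [0.6, 3.0, -2.4]
gripper_width: 19.7
time_s: 11.18
tool_pos: [505.5, 238.3, -12.6]
tcp_rot: [0.843, 0.537, 0.0, -0.0]
wrist_force: [0.4, 2.9, -2.0]
gripper_width: 19.4
t11.18 pos [505.5 238.3 -12.6] psi 65.0 F [ 0.4  2.9 -2. ] w 19.4 q [-0.12  0.64 -0.49  1.9   0.45  0.7  -1.3 ]
turn [-0. -0. -0.] shift [-5.66  0.01 -0.51]
bar [[-67.1  -9.5 135.9]
 [-18.8  -0.6 140.4]
 [ 47.3   9.2 141.9]]
```

View pics/s5.png

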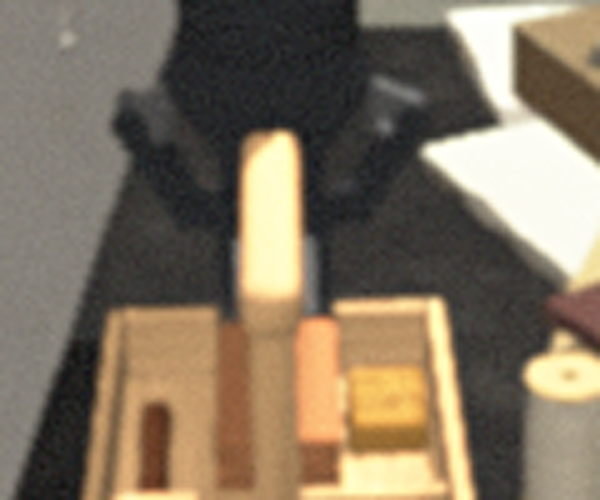

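The tote's bar has shifted about 4 mm under a steady ~3 N, so the shoulder is seated on the face. The crop shows the tote square and its load in place: wax at (385,405), needle case at (155,440). I'll release and rise.

```bash
python3 -m crank '[[0,0,0,0,0,0.02,-0.4],[0,0,0,0,0,0.02,0],[0,0,0,0,0,0.02,0.5],[0,0,0,0,0,0.02,0.8],[0,0,0,0,0,0.02,1]]'
python3 -m crank '[[0,0,0,0,0,0,1],[0,0,0,0,0,0,1],[0,0,0,0,0,0,1],[0,0,0,0,0,0,1],[0,0,0,0,0,0,1]]'
python3 -m crank '[[0,0,0,0,0,-1,1],[0,0,0,0,0,-2,1],[0,0,0,0,0,-3,1],[0,0,0,0,0,-4,1],[0,0,0,0,0,-5,1]]'
python3 -m crank '[[0,0,0,1,0,-1,1],[0,0,0,3,0,-2,1],[0,0,0,4,0,-2,1],[0,0,0,5,0,-2,1],[0,0,0,5,0,-2,1]]'
python3 -c "
from h import *
plan([444.3,106.4,160],65)
d=vision.capture('top');np.savez('top2.npz',**{k:np.array(v) for k,v in d.items()})
c=vision.capture('side');np.savez('side2.npz',**{k:np.array(v) for k,v in c.items()})
cv2.imwrite('pics/s6.png',np.hstack([cv2.resize(x['pixels'][a:a+150,b:b+133],(400,450),interpolation=cv2.INTER_CUBIC) for x,a,b in((c,210,210),(d,230,250))]))"
```

```text
time_s: 11.65
tool_pos: [505.5, 238.2, -13.2]
tcp_rot: [0.843, 0.537, -0.0, 0.0]
wrist_force: [0.3, -0.6, 1.1]
gripper_width: 72.9
time_s: 12.07
tool_pos: [505.5, 238.3, -13.1]
tcp_rot: [0.843, 0.537, -0.0, -0.0]
wrist_force: [1.1, -0.0, -0.3]
gripper_width: 85.6
time_s: 12.48
tool_pos: [505.3, 238.3, 113.1]
tcp_rot: [0.843, 0.537, -0.0, -0.0]
wrist_force: [0.4, -0.1, 1.1]
gripper_width: 85.1
time_s: 12.9
tool_pos: [558.6, 356.5, 162.1]
tcp_rot: [0.843, 0.539, 0.001, -0.001]
wrist_force: [-0.1, 1.1, 0.2]
gripper_width: 85.3
t12.90 pos [558.6 356.5 162.1] psi 65.2 F [-0.1  1.1  0.2] w 85.3 q [-0.21  0.58 -0.58  1.53  0.34  1.13 -1.3 ]
turn [-0.01  -0.026  0.03 ] shift [-11.      0.05    0.054]
```

View pics/s6.png

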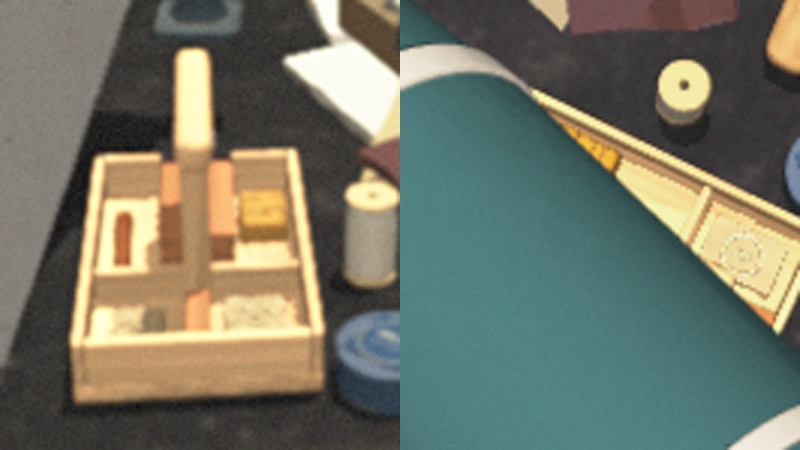

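Left half: the tote is level with its load in place, and nothing looks disturbed. The knife grip is hidden behind the handle, and the arm covers the top view. I'll swing the arm aside for a clear top view of the fit.

```bash
python3 -m crank '[[0,0,0,-24.3,5.2,0,1],[0,0,0,-24.3,5.2,0,1],[0,0,0,-24.3,5.2,0,1],[0,0,0,-24.3,5.2,0,1],[0,0,0,-24.3,5.2,0,1]]'
python3 -m crank '[[0,0,0,-16.3,3.5,0,1],[0,0,0,-16.3,3.5,0,1],[0,0,0,-16.3,3.5,0,1],[0,0,0,-16.3,3.5,0,1],[0,0,0,-16.3,3.5,0,1]]'
python3 -m crank '[[0,0,0,-8.3,1.7,0,1],[0,0,0,-8.3,1.7,0,1],[0,0,0,-8.3,1.7,0,1],[0,0,0,-8.3,1.7,0,1],[0,0,0,-8.3,1.7,0,1]]'
python3 - <<'E'
from fit import *
c=vision.capture('top');P=cloud(c)
tote(P,0,(444,106))
u=np.array([np.cos(np.radians(65)),np.sin(np.radians(65))]);B=np.array([444.3,106.4])
Q=np.stack([(P[...,:2]-B)@u,(P[...,:2]-B)@np.array([u[1],-u[0]]),P[...,2]],-1);b=c["pixels"].astype(int)
g=(Q[...,0]>95)&(Q[...,0]<220)&(abs(Q[...,1])<20)&(b[...,2]>b[...,0]*1.5)&(b[...,2]<190)&(Q[...,2]>20)&(Q[...,2]<40)
print("grip",g.sum(),np.percentile(Q[g],[2,50,98],axis=0).round(1),rect(P[g]))
plan([*B,130],65)
cv2.imwrite('pics/t3.png',cv2.resize(c["pixels"][220:400,200:420],None,fx=3.3,fy=3.3,interpolation=cv2.INTER_CUBIC))
E
```

```text
time_s: 13.42
tool_pos: [510.4, 145.5, 161.6]
tcp_rot: [0.844, 0.537, -0.0, 0.0]
wrist_force: [0.8, 0.7, -0.1]
gripper_width: 85.4
time_s: 13.83
tool_pos: [463.5, -57.2, 162.0]
tcp_rot: [0.844, 0.537, -0.0, 0.0]
wrist_force: [1.2, -0.0, 0.1]
gripper_width: 85.7
time_s: 14.25
tool_pos: [414.7, -259.5, 162.0]
tcp_rot: [0.844, 0.537, -0.0, 0.0]
wrist_force: [2.3, 0.3, 0.4]
gripper_width: 85.7
bar 840 (array([445.02, 107.47]), (124.56563568115234, 20.110971450805664), 64.90098571777344) ztop 142.35750121748885 pca [0.42 0.91]
rim 1909 (array([476.95,  92.91]), (209.99407958984375, 205.9347381591797), 64.87342834472656) 41.332669273886154
grip 419 [[108.2 -10.1  24. ]
 [147.2  -0.3  28.4]
 [185.4  10.2  32.1]] (array([506.54, 239.32]), (82.59945678710938, 21.105724334716797), 64.58401489257812)
t14.30 pos [ 412.1 -267.3  161.8] psi 64.5 F [ -6.1 -11.1  -1.2] w 85.3 q [ 0.84  0.24 -0.37  1.97  0.11  0.95 -0.04]
turn [ 0.    0.03 -0.09] shift [14.04 -5.28  1.23]
```

View pics/t3.png

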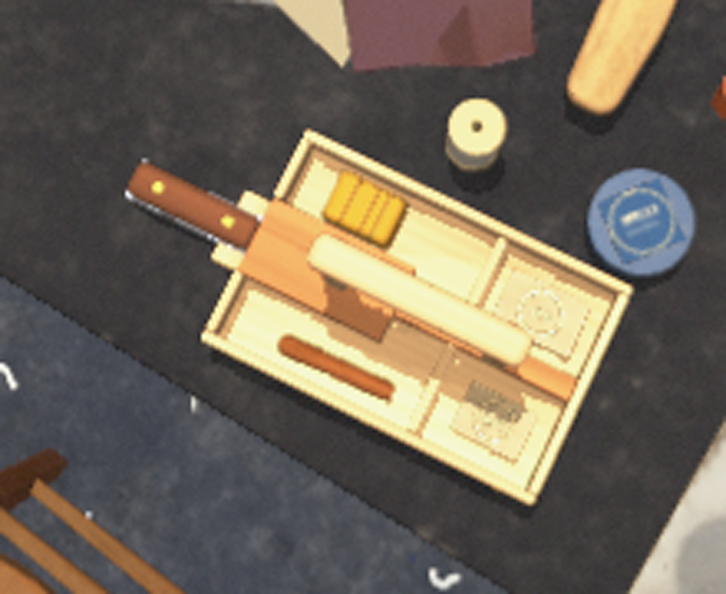

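The top view shows the knife grip seated against the block face at (245,230), collinear with the slot. Grip centre is 145.4 mm from the bar centre, where 146 means home, so no blade shows. Now to the bar.

```bash
python3 -m crank '[[0,0,0,14,-5.2,0,1],[0,0,0,14,-5.2,0,1],[0,0,0,14,-5.2,0,1],[0,0,0,14,-5.2,0,1],[0,0,0,14,-5.2,0,1]]'
python3 -m crank '[[0,0,0,6.2,-2.3,0,1],[0,0,0,6.2,-2.3,0,1],[0,0,0,6.2,-2.3,0,1],[0,0,0,6.2,-2.3,0,1],[0,0,0,6.2,-2.3,0,1]]'
python3 -c "
from h import *
plan([445,107.3,130],65)"
```

```text
time_s: 14.72
tool_pos: [432.5, -48.5, 161.9]
tcp_rot: [0.844, 0.536, -0.0, 0.0]
wrist_force: [1.5, -0.2, 0.2]
gripper_width: 85.1
time_s: 15.13
tool_pos: [446.3, 121.7, 162.3]
tcp_rot: [0.842, 0.54, 0.001, -0.0]
wrist_force: [-0.7, 0.7, 0.0]
gripper_width: 85.5
t15.13 pos [446.3 121.7 162.3] psi 65.4 F [-0.7  0.7  0. ] w 85.5 q [ 0.27  0.22 -0.67  2.02  0.17  0.95 -0.92]
turn [ 0.002 -0.021  0.06 ] shift [-0.549  0.191  1.291]
```

```bash
python3 -m crank '[[0,0,0,-0.55,0.19,0,1],[0,0,0,-0.55,0.19,0.3,1],[0,0,0,-0.55,0.19,0.6,1],[0,0,0,-0.55,0.19,0.6,1]]'
python3 -c "
from h import *
plan([445,107.3,80],65)"
```

```text
time_s: 15.47
tool_pos: [444.6, 100.0, 145.4]
tcp_rot: [0.844, 0.537, -0.001, -0.0]
wrist_force: [-0.9, -0.3, -0.4]
gripper_width: 85.5
t15.47 pos [444.6 100.  145.4] psi 64.9 F [-0.9 -0.3 -0.4] w 85.5 q [ 0.29  0.23 -0.65  2.05  0.18  0.91 -0.89]
turn [-0.014  0.012 -0.015] shift [ 0.273 -0.106  2.616]
```

```bash
python3 -m crank '[[0,0,0,0.27,-0.11,0,1],[0,0,0,0.27,-0.11,0.4,1],[0,0,0,0.27,-0.11,0.9,1],[0,0,0,0.27,-0.11,1.4,1],[0,0,0,0.27,-0.11,1.4,1]]'
python3 -c "
from h import *
plan([445,107.3,80],65)"
```

```text
time_s: 15.88
tool_pos: [444.8, 108.2, 109.7]
tcp_rot: [0.843, 0.537, -0.001, -0.001]
wrist_force: [-1.2, 0.1, -0.5]
gripper_width: 85.6
t15.88 pos [444.8 108.2 109.7] psi 65.0 F [-1.2  0.1 -0.5] w 85.6 q [ 0.25  0.3  -0.64  2.08  0.23  0.84 -0.96]
turn [-0.025  0.011  0.002] shift [-0.027  0.025  1.189]
```

```bash
python3 -m crank '[[0,0,0,0,-0.02,0.4,1],[0,0,0,0,-0.02,0.8,1],[0,0,0,0,-0.02,1.1,1],[0,0,0,0,-0.02,1.1,1],[0,0,0,0,-0.02,1.1,1]]'
python3 -m crank '[[0,0,0,0,0,0,0.3],[0,0,0,0,0,0,-0.2],[0,0,0,0,0,0,-0.6],[0,0,0,0,0,0,-1],[0,0,0,0,0,0,-1]]' 40
python3 -m crank '[[0,0,0,0,0,0,-1],[0,0,0,0,0,0,-1],[0,0,0,0,0,0,-1],[0,0,0,0,0,0,-1],[0,0,0,0,0,0,-1]]' 110
python3 -c "
from h import *
plan([445,107.3,80],65)"
```

```text
time_s: 16.3
tool_pos: [445.3, 108.4, 84.1]
tcp_rot: [0.843, 0.537, -0.0, -0.0]
wrist_force: [0.3, 0.6, -0.3]
gripper_width: 85.3
time_s: 16.72
tool_pos: [445.6, 108.3, 84.5]
tcp_rot: [0.843, 0.537, 0.0, 0.0]
wrist_force: [-0.4, -0.2, 0.4]
gripper_width: 25.7
time_s: 17.13
tool_pos: [445.4, 108.4, 84.7]
tcp_rot: [0.843, 0.537, -0.0, 0.0]
wrist_force: [-5.5, -1.0, 12.6]
gripper_width: 18.6
t17.13 pos [445.4 108.4  84.7] psi 65.0 F [-5.5 -1.  12.6] w 18.6 q [ 0.23  0.34 -0.62  2.1   0.28  0.78 -1.  ]
turn [ 0.     0.003 -0.001] shift [-0.045  0.003  0.19 ]
```

```bash
python3 -m crank '[[0,0,0,0,0,-0.1,-1],[0,0,0,0,0,-0.25,-1],[0,0,0,0,0,-0.45,-1],[0,0,0,0,0,-0.6,-1],[0,0,0,0,0,-0.6,-1]]' 110
python3 - <<'E'
from fit import *
plan([445,107.3,184.7],65)
c=vision.capture('side');P=cloud(c)
u=np.array([np.cos(np.radians(65)),np.sin(np.radians(65))]);B=np.array([445,107.3])
Q=np.stack([(P[...,:2]-B)@u,(P[...,:2]-B)@np.array([u[1],-u[0]]),P[...,2]],-1)
m=(abs(abs(Q[...,1])-66)<4)&(abs(Q[...,0])<100)&(Q[...,2]>45)&(Q[...,2]<70)
q=Q[m];A=np.c_[q[:,:2],np.ones(len(q))];print(len(q),"slopes deg, z",np.degrees(np.linalg.lstsq(A,q[:,2],rcond=None)[0][:2]),np.median(q[:,2]))
E
```

```text
time_s: 17.55
tool_pos: [445.9, 108.4, 100.1]
tcp_rot: [0.843, 0.537, 0.0, 0.0]
wrist_force: [0.2, 0.8, -7.5]
gripper_width: 18.1
t17.55 pos [445.9 108.4 100.1] psi 65.0 F [ 0.2  0.8 -7.5] w 18.1 q [ 0.24  0.31 -0.63  2.09  0.25  0.81 -0.97]
turn [ 0.01 -0.01 -0.  ] shift [-0.05 -0.01 -3.38]
397 slopes deg, z [-0.06 -0.53] 58.172567911468775
```

```bash
python3 -m crank '[[0,0,0,0,0,-0.15,-1],[0,0,0,0,0,-0.4,-1],[0,0,0,0,0,-0.7,-1],[0,0,0,0,0,-1.0,-1],[0,0,0,0,0,-1.3,-1]]' 110
python3 -m crank '[[0,0,0,0,0,-0.3,-1],[0,0,0,0,0,-0.6,-1],[0,0,0,0,0,-0.9,-1],[0,0,0,0,0,-1.2,-1],[0,0,0,0,0,-1.45,-1]]'
python3 -m crank '[[0,0,0,0,0,-0.2,-1],[0,0,0,0,0,-0.4,-1],[0,0,0,0,0,-0.5,-1],[0,0,0,0,0,-0.55,-1],[0,0,0,0,0,-0.55,-1]]'
python3 -m crank '[[0,0,0,0,0,0,-1],[0,0,0,0,0,0,-1],[0,0,0,0,0,0,-1],[0,0,0,0,0,0,-1],[0,0,0,0,0,0,-1]]'
python3 - <<'E'
from fit import *
plan([445,107.3,184.7],65)
c=vision.capture('side');P=cloud(c)
u=np.array([np.cos(np.radians(65)),np.sin(np.radians(65))]);B=np.array([445,107.3])
Q=np.stack([(P[...,:2]-B)@u,(P[...,:2]-B)@np.array([u[1],-u[0]]),P[...,2]],-1)
m=(abs(abs(Q[...,1])-66)<4)&(abs(Q[...,0])<100)&(Q[...,2]>130)&(Q[...,2]<160)
q=Q[m];A=np.c_[q[:,:2],np.ones(len(q))];print(len(q),"slopes deg, z",np.degrees(np.linalg.lstsq(A,q[:,2],rcond=None)[0][:2]),np.median(q[:,2]))
for t in("spool","brush","jar","knife"): print(t,[(round(d["p"],2),np.round(d["location"])) for d in spotter.recognise(t,"side")[:1]])
cv2.imwrite('pics/s7.png',cv2.resize(c["pixels"][150:370,190:480],None,fx=2.5,fy=2.5,interpolation=cv2.INTER_CUBIC))
E
```

```text
time_s: 18.02
tool_pos: [445.6, 108.4, 132.8]
tcp_rot: [0.843, 0.537, 0.0, 0.0]
wrist_force: [-0.4, 0.2, -6.9]
gripper_width: 18.2
time_s: 18.43
tool_pos: [445.6, 108.4, 169.0]
tcp_rot: [0.843, 0.537, 0.0, 0.0]
wrist_force: [0.3, -0.6, -8.6]
gripper_width: 17.8
time_s: 18.85
tool_pos: [445.5, 108.3, 181.9]
tcp_rot: [0.843, 0.537, 0.0, -0.0]
wrist_force: [-0.5, 1.3, -7.6]
gripper_width: 17.8
time_s: 19.27
tool_pos: [445.5, 108.3, 181.7]
tcp_rot: [0.843, 0.537, -0.0, -0.0]
wrist_force: [0.6, 0.2, -8.1]
gripper_width: 17.7
t19.27 pos [445.5 108.3 181.7] psi 65.0 F [ 0.6  0.2 -8.1] w 17.7 q [ 0.3   0.18 -0.67  2.01  0.14  0.99 -0.87]
turn [-0.  0. -0.] shift [-0.04  0.   -0.12]
383 slopes deg, z [-0.04  0.46] 139.7602967962959
spool [(0.71, array([335., 289.]))]
brush [(0.7, array([398., 303.]))]
jar [(0.89, array([450., 296.]))]
knife []
```

View pics/s7.png

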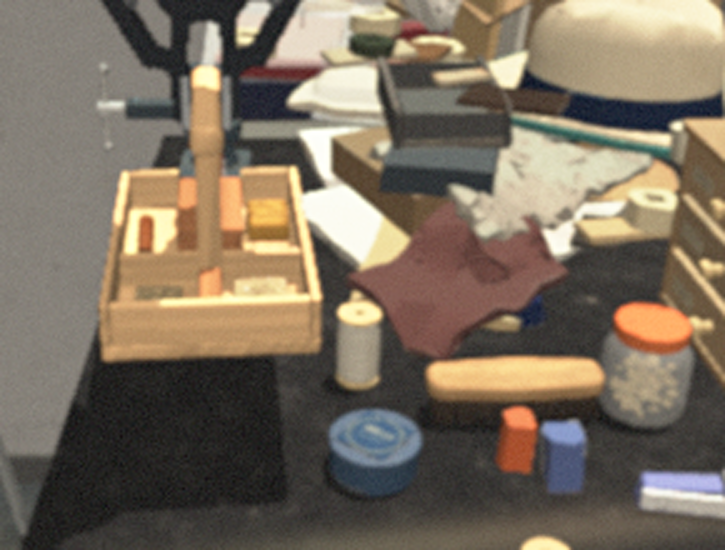

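The view shows the tote in the air, level, with its load inside. The spool (358,345), brush (515,380) and jar (650,365) are undisturbed, and there is no knife on the bench. Handing in.

```bash
python3 -c "
from h import *
plan([445,107.3,184.7],65); print(sign_off())"
```

```text
t19.52 pos [445.5 108.3 181.8] psi 65.0 F [-0.7  0.9 -9. ] w 17.8 q [ 0.3   0.18 -0.67  2.01  0.14  0.99 -0.87]
turn [-0.001 -0.    -0.002] shift [-0.045 -0.002 -0.115]
the job is handed in; nothing more can be done
None
```

The knife is in its slot and released, and the arm is holding the tote by its bar about 97 mm above the bench. I handed the job in at 19.5 s.

**Final checks:**
- **Knife:** before the lift, the top camera put the grip centre 145.4 mm from the bar centre, where 146 mm means fully home.
- **Tote:** the rims are tilted by less than 0.5°, and the tote is holding still. The measured load is about 8–9 N, which fits the full 0.85 kg.
- **Load and bystanders:** the last picture shows the load still inside, and the spool, brush and jar standing where they were.

**What went wrong or disagreed:**
- **First grasp missed:** the fingers closed above the knife. The cameras showed the fingertips about 32 mm higher than the reported tool position, so I corrected for that from then on.
- **Tote shifted slightly:** pushing the knife home moved the tote about 4 mm along the bench, with about 3 N of push.
- **Knife not seen after the lift:** the handle hid it from the side camera, and the detector found no knife. I infer that it is still in the slot from the load and from there being no knife on the bench.

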